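# Cover the specimen dish, then hold the clamp bolt behind its bracket

### The arm

A 6-joint arm with a two-finger parallel gripper is mounted at the origin on the work surface. World frame = base frame: x ahead of the robot, y to its left, z up, the work surface at z = 0. Lengths are in mm, angles in degrees, forces in N, time in s.
With the tool pointing down it reaches from about 275 to 725 mm from the base axis. Payload 15.9 kg.
Tool frame: the origin (TCP) lies on the centre line of the jaws, within the pads' length; the fingertips stand 14 mm ahead of it and the grasp point (between the pads) lies 5 mm behind it; z points along the fingers, y is the line along which they close (so a half turn about z gives the same grasp; the last joint's range is limited). The gripper opens to 85 mm and grips with 20 to 120 N. Pads are 22 mm wide; open, the fingers measure 114 mm over their backs; the gripper's body (76 mm by 85 mm) begins 54 mm behind the grasp point. The pads swing forward as they close: fully open they stand 13 mm farther back than shut.
Start: joints at [-73.339, 12.198, -1.971, 75.831, 0, 90], TCP at [143.353, -478.994, 245.306] pointing down, gripper open.
Joint ranges: [-170.91, 170.91], [-42.67, 98.43], [-65.05, 77.54], [-120.47, 116.71], [-90, 82.35], [-180, 180]. Speed limits (degrees/s): [108.29, 108.29, 136.94, 147.25, 180, 180].

### API

Orientations are given as [roll, pitch, yaw] about the fixed x, y, z axes, in that order (R = Rz(yaw) Ry(pitch) Rx(roll)).
In Python, from plant import observe, viewer, finish_job, finder gives the robot as it stands.
- The arm moves only by the tool servo_tool, never from a script. Its argument "plan" is a list of rows, each an object of numbers: "x", "y", "z": the shift along the world's x, y, z scaled (see below); "ax", "ay", "az": the turn, a rotation vector about the world's x, y, z scaled (see below). A call has 1 to 20 rows; each row shifts and turns the commanded pose from where the row before left it; what a row does not reach is not made up. The controller multiplies each number of a shift by 150 mm and each number of a turn by 4 degrees. A row lasts 1/12 s, in which the tool goes at most 41.7 mm and 7.16 degrees, less where a joint would pass 70% of its speed; a pose out of reach is approached as far as the arm can. A call with a number of a shift or a turn outside -1 to 1 is refused whole. A call with a gripper value outside its range is refused whole. "gripper" is the opening, from -1 (shut) to 1 (fully open), so that 0 is half open, set as the call begins (left out, the last holds). The fingers move at their own pace and stop on an object; the grip force is fixed at half the most. Time passes only in rows, so rows that do not move let the fingers close. It gives the time, the measured TCP pose, the force, the opening and the grip force at its end, in the units of the state.
- observe(): the state, without advancing time (a new reading comes with each control period).
- viewer.get_image(name): name is "scene" or "top" or "wrist"; returns the picture (400x640x3 uint8, red, green, blue); there is no depth.
- viewer.get_calibration(name): a dict with "fx", "fy", "cx", "cy" (pixels), "R" (3x3) and "t" (3): a world point X has camera coordinates R X + t. Camera axes: x right, y down, z forward; pixel columns grow to the right and rows downward; lengths in mm; the calibration is good to about 2 mm. A picture is of the moment at which its call begins: read the wrist's pose just before it. get_calibration takes no time and is no camera call; for the wrist camera it gives the pose at the moment of the call.
- finish_job(): hands the job in; it is judged then, once.
Trained networks look in the newest picture that a camera, given by its name, has taken for a name from the list of things; names that differ only in an ending like _2 or _b are one class to them, and where a whole thing is asked for, a point or a joint stands for the part that bears it (a point fixed in the world has none). Each returns a list of dicts, best first, with "confidence" (0 to 1); they miss things now and then, are a little off and sometimes report something else, mostly with a low value. They report only what shows in the picture. A call takes as long as a camera call. They do not tell look-alikes from the thing itself.
- finder.boxes_of(camera, query): "point" ([row, column] in pixels, amid what is visible of it).
- finder.outline_of(camera, query): "pixels" (400x640 bool, what is visible of it) and "point" ([row, column] in pixels, amid what is visible of it).
The state is a dict: "time": time; "q": joint angles; "joint_vel": joint speeds; "joint_efforts": joint torques, N m; "position": TCP position; "eef_rot": TCP orientation; "force": force on the tool from outside, world axes, zero at the start; "torque": the same for the moment, N m; "width": finger opening in mm; "finger_force": force on a finger pad.
Only numpy, scipy, OpenCV 4.12 (cv2) and the standard library are available. Lean on these libraries where they do the work, as an engineer would, in place of code of your own. Each camera call takes 0.05 s, during which the arm holds its last target. There are 200 camera calls.

### The job

Set the loose lid on the white specimen dish so that it sits seated and level, and let go of it, so that no metal dust falls on the sherds. Then reach down into the narrow gap between the upright steel bracket and the block behind it, grasp the slowly turning bolt head between the fingers and hold it firmly so that it stops turning while the nut driver tightens its nut. Finish while still holding the bolt head still, and leave the dish and the bottle, cup and brush where they stand.

Things in the scene. Friction and masses are not known exactly. Their poses are not given: they have to be found in the camera images.
- lid: Round flat aluminium lid with a black upright knob, lying right way up on the bench. Origin: centre of its underside, z up along the knob. From below: a spigot 73 mm in diameter and 6 mm high (edge chamfered 2 mm), a flange 96 mm in diameter from 6 to 11 mm above the origin, a cylindrical knob 22 mm in diameter from 11 to 43 mm above the origin. 70 to 170 g.
- dish: White ceramic open round dish with potsherds in it, loose on the bench, 90 mm outer diameter, 45 mm high, wall 5 mm (mouth 80 mm), about 450 g. Origin: centre of its underside, z up. With the lid seated the flange lies on the rim, the spigot is inside the mouth (3.5 mm play all round) and the lid's origin is 39 mm above the dish's origin.
- foot: Clamp foot of a microscope stand, fixed. Origin: on the bench straight below the bolt head's centre; x along the bolt, away from the nut driver (roughly away from the robot), y level along the bracket, z up. Base plate 12 mm thick, x -175 to 60 mm, 130 mm wide. Towards -x of the bracket (x from -162 mm) lies the nut driver, 38 mm in diameter, topped 90 mm above the bench.
- gap (a point): Middle of the top of the gap, 95 mm above the bench, axes as the foot's. The gap lies between the upright steel bracket (foot x -32 to -22 mm) and the grey backing block (x 24 to 52 mm), both 100 mm wide in y and topped at 95 mm: it is 46 mm wide in x (-22 to 24 from the head's centre), open at the top and both y ends, floor at 12 mm.
- bolt_head (a point): Centre of the dark steel hexagonal bolt head in the gap, 70 mm above the bench: 24 mm across flats, 27.7 mm across corners, 16 mm long along the axis. A spacer sleeve 16 mm in diameter runs from it to the bracket. x along the bolt's axis, turning with the bolt; flats square to its y axis and every 60 degrees on.
- bolt (a joint): Angle of the bolt about the foot's x axis (rad). At 0, and every 1.047 rad on, two flats are upright, facing the foot's +y and -y. Unheld, the driver turns it (value growing) at about 0.12 rad/s with 0.12 N m; by hand it turns against a drag of about 1 N m per rad/s. A grip of 40 N or more on the head from both y sides stops it, at whatever angle.
- amber_bottle: Small closed amber bottle, 44 mm in diameter, 85 mm high, standing; leave alone. Origin: centre of its underside.
- cup: White open cup, rim 72 mm in diameter, 50 mm high, standing; leave alone. Origin: centre of its underside.
- brush: Small brush about 160 mm long lying on the bench; leave alone. Origin: about the middle of its underside.
Things that resemble listed ones, but are neither listed nor needed, are in the scene too. What is shaped like the lid but yellow is not meant.

How it is judged:
By the outcome, as a careful person would: the job done as asked, in the order asked, and still so for the second after the job is handed in, while the arm keeps its last pose, push and grip.
It also fails if it takes over 48 s, if anything falls off the work surface, if the arm or the gripper's body presses on something with over 40 N, if the wrist force passes 120 N, or if a joint passes its speed limit or range.

## Working session

There is one attempt and no reset: what is moved stays moved. The work goes in short steps, Python scripts to look and compute and a tool call to move; the robot and the scene stay as the last step left them, time stands still between calls to the robot, and variables do not carry over. Pictures are saved under pics/ and viewed, at most 10 in all, crops included, and the job is handed in when it is done.

Besides the shell and the picture viewer there is one more tool, called after ">>>" as name([rows], argument=value, ...), one row to a line, values as JSON. servo_tool: Moves the arm, as the interface text tells. Shifts and turns lie within -1 to 1; 1 stands for 150 mm of shift or 4 degrees of turn. Its arguments: {"type":"object","properties":{"plan":{"type":"array"},"gripper":{"type":"number"}},"required":["plan"]}

```bash
mkdir -p pics; cat > h.py <<'E'
import numpy as np, cv2
from plant import observe, viewer, finder
def ray(cam,p,z):
    c=viewer.get_calibration(cam);R=np.array(c["R"]);t=np.array(c["t"])
    d=R.T@np.array([(p[1]-c["cx"])/c["fx"],(p[0]-c["cy"])/c["fy"],1]);o=-R.T@t
    return o+d*(z-o[2])/d[2]
def proj(cam,X):
    c=viewer.get_calibration(cam);v=np.array(c["R"])@np.array(X)+np.array(c["t"])
    return [c["cy"]+c["fy"]*v[1]/v[2],c["cx"]+c["fx"]*v[0]/v[2]]
E
python3 - <<'E'
from h import *
a=viewer.get_image("scene");b=viewer.get_image("top")
cv2.imwrite("pics/a.png",cv2.cvtColor(a,4));cv2.imwrite("pics/b.png",cv2.cvtColor(b,4))
for q,z in [("lid",43),("dish",40),("bolt_head",75),("foot",50),("amber_bottle",85),("cup",50),("brush",5)]:
    for cam in ("top","scene"):
        for r in finder.boxes_of(cam,q): print(q,cam,np.round(r["point"]),round(r["confidence"],2),np.round(ray(cam,r["point"],z)))
print(observe())
E
```

```text
lid top [204. 312.] 0.72 [546. -10.  43.]
lid top [286. 365.] 0.61 [ 352. -133.   43.]
lid scene [178. 258.] 0.97 [ 392. -130.   43.]
lid scene [228. 311.] 0.74 [594.  -6.  43.]
lid scene [281. 360.] 0.44 [756.  81.  43.]
dish top [212. 404.] 0.88 [ 524. -232.   40.]
dish scene [222. 220.] 0.86 [ 552. -218.   40.]
bolt_head top [205. 197.] 0.58 [539. 254.  75.]
bolt_head top [219. 203.] 0.22 [506. 239.  75.]
bolt_head scene [196. 418.] 0.48 [542. 259.  75.]
foot top [215. 200.] 0.66 [519. 253.  50.]
foot scene [209. 415.] 0.82 [560. 249.  50.]
amber_bottle top [124. 339.] 0.8 [729. -76.  85.]
amber_bottle scene [287. 282.] 0.93 [791. -79.  85.]
cup top [125. 406.] 0.6 [ 742. -244.   50.]
cup scene [291. 201.] 0.7 [ 757. -240.   50.]
brush top [138. 274.] 0.9 [724.  85.   5.]
brush scene [280. 358.] 0.86 [724.  85.   5.]
{'time': 0.8, 'q': array([-7.33402753e+01,  1.21962980e+01, -1.97253236e+00,  7.58299274e+01,
        1.20832943e-03,  9.00016449e+01]), 'joint_vel': array([ 0.00277177,  0.0219604 , -0.01970572,  0.02863021, -0.0180561 ,
        0.02077377]), 'joint_efforts': array([-1.61127682e-03, -6.85917878e+01,  4.87309241e+01,  1.26243096e-03,
       -1.06950260e-04, -6.34435446e-05]), 'position': array([ 143.34409228, -478.99165057,  245.31225866]), 'eef_rot': array([ 1.79998758e+02, -1.20836509e-03,  1.66580798e+01]), 'force': array([-0.10990328, -0.09278775,  0.27477539]), 'torque': array([-0.0061003 , -0.00288162,  0.01032085]), 'finger_force': 0.0, 'width': 85.61149691964307}
```

View pics/a.png

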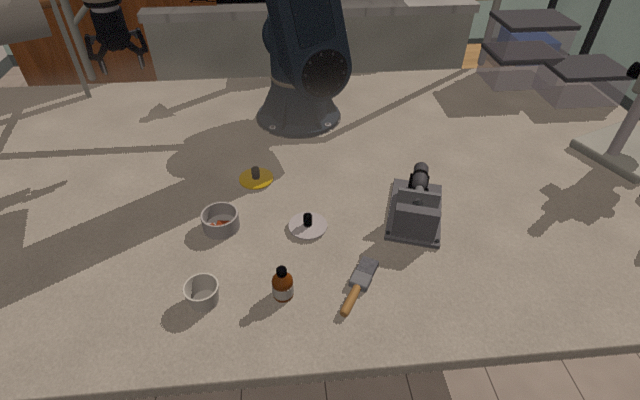

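View pics/b.png

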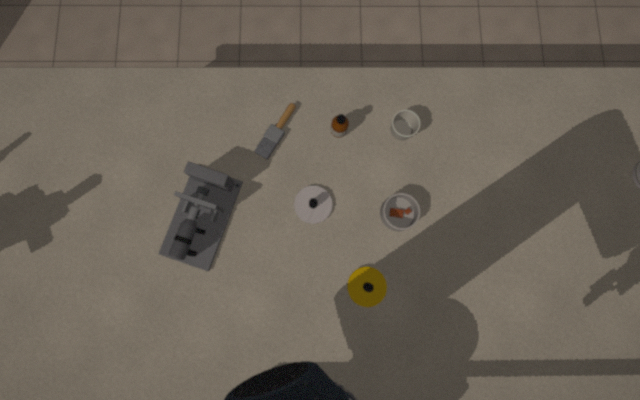

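The scene view shows two lids: yellow at (178,257) and aluminium-grey with a black knob at (226,308), which in the top view is (204,313). The grey one fits and the yellow one is excluded. The dish with red sherds is at (221,220), and the cup (no sherds) is at (292,202). I'll confirm this with a crop and measure.

```bash
python3 - <<'E'
from h import *
b=viewer.get_image("top");a=viewer.get_image("scene")
c=[cv2.resize(b[160:260,270:430],None,fx=5,fy=5,interpolation=2)[:300],cv2.resize(b[150:280,150:250],None,fx=3,fy=3,interpolation=2)[:290],cv2.resize(a[155:250,375:455],None,fx=3,fy=3)]
low=np.zeros((300,800,3),np.uint8);low[:290,:300]=c[1];low[:285,320:560]=c[2]
cv2.imwrite("pics/c.png",cv2.cvtColor(np.vstack([c[0],low]),4))
for q,z in [("lid",9),("dish",45),("foot",95)]:
  for cam in ("top","scene"):
    for r in finder.outline_of(cam,q)[:3]:
        m=r["pixels"].astype(np.uint8);ct=max(cv2.findContours(m,0,1)[0],key=len)[:,0]
        if q=="foot": print(cam,cv2.minAreaRect(ct),m.sum());continue
        P=np.array([ray(cam,[p[1],p[0]],z)[:2] for p in ct],np.float32)
        print(q,cam,r["point"],round(r["confidence"],2),cv2.minEnclosingCircle(P),cv2.fitEllipse(P))
E
```

```text
lid top [286.9, 364.3] 0.82 ((349.1770324707031, -143.2241668701172), 49.53465270996094) ((348.62786865234375, -142.76708984375), (94.78602600097656, 96.59671020507812), 12.282851219177246)
lid top [202.3, 313.6] 0.79 ((549.44189453125, -13.442562103271484), 47.23081970214844) ((549.7933349609375, -13.16506576538086), (90.40828704833984, 91.95623016357422), 65.10652160644531)
lid top [128.8, 341.5] 0.25 ((755.1490478515625, -82.03958129882812), 32.250511169433594) ((754.1581420898438, -81.87899780273438), (46.49543762207031, 63.35784912109375), 74.95663452148438)
lid scene [225.4, 308.0] 0.83 ((548.746337890625, -10.629137992858887), 50.41501235961914) ((548.6354370117188, -10.623320579528809), (96.68358612060547, 97.41632843017578), 8.198046684265137)
lid scene [175.3, 255.6] 0.82 ((344.19976806640625, -139.19981384277344), 54.27394485473633) ((346.85528564453125, -139.65359497070312), (93.79114532470703, 102.94110870361328), 96.16887664794922)
dish scene [218.8, 221.5] 0.97 ((547.8175048828125, -218.3638153076172), 66.85395812988281) ((547.1091918945312, -219.3466033935547), (91.79496002197266, 134.98223876953125), 102.70890045166016)
dish scene [200.6, 417.9] 0.54 ((530.1644287109375, 264.0186767578125), 13.309480667114258) ((530.9740600585938, 264.9308166503906), (20.880464553833008, 24.769906997680664), 60.89909744262695)
top ((198.09661865234375, 216.54391479492188), (60.38228988647461, 99.15518951416016), 20.353227615356445) 5379
scene ((415.3688659667969, 203.942626953125), (54.86465835571289, 84.92252349853516), 5.19442892074585) 3628
```

View pics/c.png

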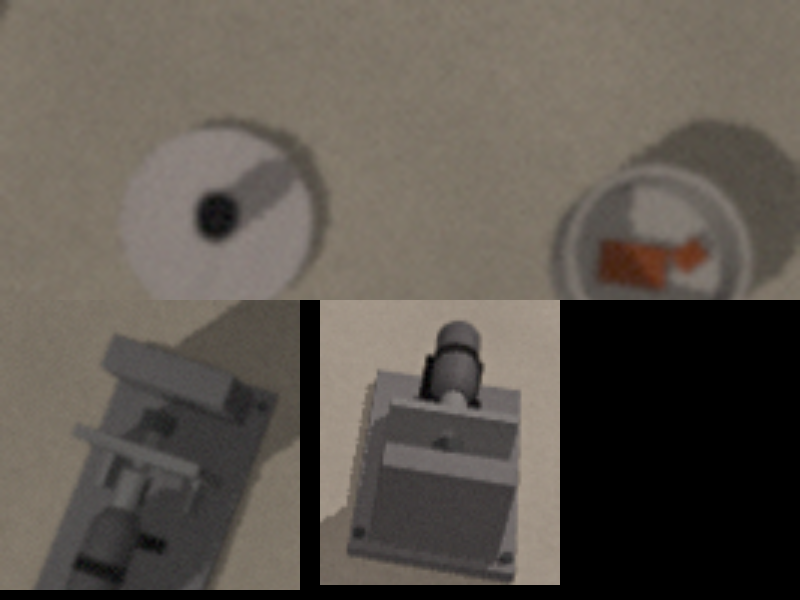

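The crop confirms the grey metal lid with the black knob (top view about (313,203)). The dish with red sherds has its rim centre near (401,211). I'm moving above the lid.

>>> servo_tool([
  {"x":0.18,"y":0.207,"z":-0.02},
  {"x":0.18,"y":0.207,"z":-0.02},
  {"x":0.18,"y":0.207,"z":-0.02},
  {"x":0.18,"y":0.207,"z":-0.02},
  {"x":0.18,"y":0.207,"z":-0.02},
  {"x":0.18,"y":0.207,"z":-0.02},
  {"x":0.18,"y":0.207,"z":-0.02},
  {"x":0.18,"y":0.207,"z":-0.02},
  {"x":0.18,"y":0.207,"z":-0.02},
  {"x":0.18,"y":0.207,"z":-0.02},
  {"x":0.18,"y":0.207,"z":-0.02},
  {"x":0.18,"y":0.207,"z":-0.02},
  {"x":0.18,"y":0.207,"z":-0.02},
  {"x":0.18,"y":0.207,"z":-0.02},
  {"x":0.18,"y":0.207,"z":-0.02},
  {},
], gripper=0.1)

```text
schema error: expected keys x, y, z, ax, ay, az
```

```bash
python3 - <<'E'
from h import *
s=observe();print(s["time"],s["position"],s["eef_rot"],s["width"])
w=viewer.get_image("wrist");cv2.imwrite("pics/d.png",cv2.cvtColor(w,4))
for q,z in [("lid",9),("dish",45)]:
  for cam in ("wrist","top"):
    if cam=="top":viewer.get_image(cam)
    for r in finder.outline_of(cam,q)[:3]:
        m=r["pixels"].astype(np.uint8);ct=max(cv2.findContours(m,0,1)[0],key=len)[:,0]
        P=np.array([ray(cam,[p[1],p[0]],z)[:2] for p in ct],np.float32)
        print(q,cam,r["point"],round(r["confidence"],2),cv2.minEnclosingCircle(P),cv2.fitEllipse(P))
print(proj("wrist",[549,-12,43]))
print(ray("top",[211,401],45))
E
```

```text
1.2 [ 143.34544278 -478.99021027  245.29760198] [-1.79997645e+02  9.06173953e-04  1.66607777e+01] 85.17848724834445
lid top [202.6, 312.1] 0.66 ((550.38037109375, -13.729083061218262), 49.646339416503906) ((549.8956909179688, -13.607698440551758), (94.3682861328125, 96.59599304199219), 111.01844787597656)
lid top [288.6, 364.6] 0.66 ((348.2991943359375, -142.02261352539062), 47.668582916259766) ((348.7142028808594, -142.09921264648438), (91.43218231201172, 92.93301391601562), 143.60699462890625)
dish top [212.8, 398.6] 0.79 ((524.1517944335938, -220.9501953125), 48.30567169189453) ((526.0872192382812, -220.1754913330078), (85.04222106933594, 96.13256072998047), 31.654460906982422)
[np.float64(-665.8355892784055), np.float64(-226.68356550465455)]
[ 526.69506109 -223.91831999   45.        ]
```

View pics/d.png

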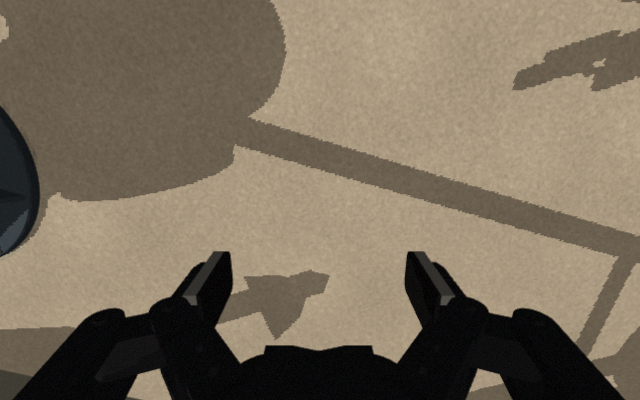

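The wrist view shows only bare bench and the fingers (about (265,220) and (265,415)), because the move was refused: every row needs all its keys. I'm sending it again.

>>> servo_tool([
  {"x":0.18,"y":0.207,"z":-0.02,"ax":0,"ay":0,"az":0},
  {"x":0.18,"y":0.207,"z":-0.02,"ax":0,"ay":0,"az":0},
  {"x":0.18,"y":0.207,"z":-0.02,"ax":0,"ay":0,"az":0},
  {"x":0.18,"y":0.207,"z":-0.02,"ax":0,"ay":0,"az":0},
  {"x":0.18,"y":0.207,"z":-0.02,"ax":0,"ay":0,"az":0},
  {"x":0.18,"y":0.207,"z":-0.02,"ax":0,"ay":0,"az":0},
  {"x":0.18,"y":0.207,"z":-0.02,"ax":0,"ay":0,"az":0},
  {"x":0.18,"y":0.207,"z":-0.02,"ax":0,"ay":0,"az":0},
  {"x":0.18,"y":0.207,"z":-0.02,"ax":0,"ay":0,"az":0},
  {"x":0.18,"y":0.207,"z":-0.02,"ax":0,"ay":0,"az":0},
  {"x":0.18,"y":0.207,"z":-0.02,"ax":0,"ay":0,"az":0},
  {"x":0.18,"y":0.207,"z":-0.02,"ax":0,"ay":0,"az":0},
  {"x":0.18,"y":0.207,"z":-0.02,"ax":0,"ay":0,"az":0},
  {"x":0.18,"y":0.207,"z":-0.02,"ax":0,"ay":0,"az":0},
  {"x":0.18,"y":0.207,"z":-0.02,"ax":0,"ay":0,"az":0},
  {"x":0,"y":0,"z":0,"ax":0,"ay":0,"az":0},
], gripper=0.1)

```text
time: 2.88
position: [551.4, -8.3, 198.9]
eef_rot: [-179.9, -0.0, 16.9]
force: [0.9, 0.8, 0.0]
width: 47.0
finger_force: 0.0
```

```bash
python3 - <<'E'
from h import *
s=observe();print(s["time"],s["position"],s["eef_rot"],s["width"],s["q"])
w=viewer.get_image("wrist");cv2.imwrite("pics/e.png",cv2.cvtColor(w,4))
for q,z in [("lid",11),("dish",45)]:
    for r in finder.outline_of("wrist",q)[:3]:
        m=r["pixels"].astype(np.uint8);ct=max(cv2.findContours(m,0,1)[0],key=len)[:,0]
        P=np.array([ray("wrist",[p[1],p[0]],z)[:2] for p in ct],np.float32)
        print(q,r["point"],round(r["confidence"],2),cv2.minEnclosingCircle(P),cv2.fitEllipse(P))
print(proj("wrist",[549,-12,43]),proj("wrist",s["position"]))
E
```

```text
2.8833 [551.40828498  -8.32884112 198.92506921] [-1.79926809e+02 -1.55761943e-02  1.69069379e+01] 47.02847183383777 [-9.06083191e-01  1.89640072e+01  3.09081909e-01  7.13526351e+01
  7.44469023e-02  1.62186964e+02]
lid [175.1, 320.9] 0.89 ((547.5982055664062, -15.8070707321167), 48.396522521972656) ((547.7811889648438, -15.706456184387207), (94.09033966064453, 95.11698913574219), 146.7790069580078)
lid [332.4, 356.0] 0.87 ((362.77423095703125, -115.11444091796875), 32.906471252441406) ((362.90228271484375, -120.45684051513672), (42.31665802001953, 60.620975494384766), 48.86556625366211)
dish [251.8, 499.4] 0.75 ((529.605712890625, -218.46466064453125), 59.77374267578125) ((528.069091796875, -218.35818481445312), (88.9692153930664, 119.82398223876953), 157.74603271484375)
[np.float64(183.71649507442007), np.float64(318.1580865577221)] [np.float64(260.2347067039653), np.float64(312.8810306943393)]
```

View pics/e.png

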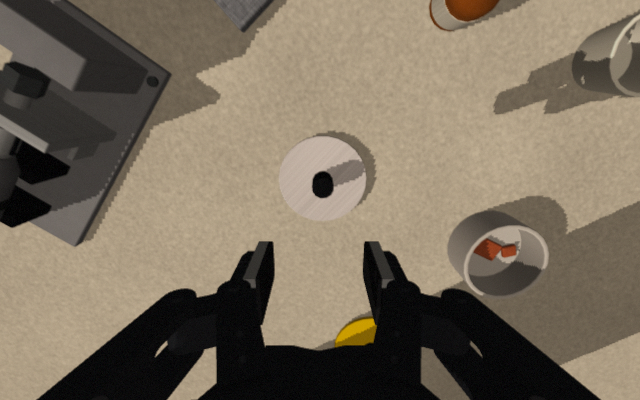

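The wrist view shows the grey lid with its knob at (184,322), the dish rim centred near (261,507), and the base-plate's -y edge running from corner (75,170) to (243,80). The bolt head is near (85,22).

```bash
python3 - <<'E'
from h import *
s=observe();print(s["position"],s["eef_rot"])
print("knob",ray("wrist",[184,322],43))
print("dish rim",ray("wrist",[261,506.5],45))
A=ray("wrist",[75,170],12);B=ray("wrist",[243,80],12);d=A-B;yaw=np.arctan2(d[1],d[0]);print("edge",A,B,np.linalg.norm(d),np.degrees(yaw))
R=np.array([[np.cos(yaw),-np.sin(yaw)],[np.sin(yaw),np.cos(yaw)]])
print("origin",A[:2]-R@[60,-65],B[:2]-R@[-175,-65])
w=cv2.imread("pics/e.png")[:,:,::-1].astype(int)
m=((w.min(2)>135)&(np.ptp(w,axis=2)<25)).astype(np.uint8);m[:, :455]=0;m[:215]=0;m[305:]=0;m[:,560:]=0
ct=np.argwhere(m);P=np.array([ray("wrist",p,45)[:2] for p in ct],np.float32);print(len(P),cv2.minEnclosingCircle(P))
E
```

```text
[548.16508686 -13.10629724 199.98288441] [-1.79998030e+02  4.70541946e-02  1.67144173e+01]
knob [549.81594646 -15.73818748  43.        ]
dish rim [ 525.27636903 -230.37643225   45.        ]
edge [605.32702679 157.42547327  12.        ] [391.98859441 232.16289632  12.        ] 226.05081095976027 -19.30654661688167
origin [570.19168084 238.60741378] [578.63759596 235.64861295]Traceback (most recent call last):
  File "<stdin>", line 10, in <module>
cv2.error: OpenCV(4.12.0) /io/opencv/modules/imgproc/src/shapedescr.cpp:201: error: (-215:Assertion failed) count >= 0 && (depth == CV_32F || depth == CV_32S) in function 'minEnclosingCircle'
```

>>> servo_tool([
  {"x":-0.01,"y":-0.02,"z":-0.27,"ax":0,"ay":0,"az":0},
  {"x":0,"y":0,"z":-0.27,"ax":0,"ay":0,"az":0},
  {"x":0,"y":0,"z":-0.27,"ax":0,"ay":0,"az":0},
  {"x":0,"y":0,"z":-0.2,"ax":0,"ay":0,"az":0},
  {"x":0,"y":0,"z":-0.11,"ax":0,"ay":0,"az":0},
  {"x":0,"y":0,"z":0,"ax":0,"ay":0,"az":0},
  {"x":0,"y":0,"z":0,"ax":0,"ay":0,"az":0},
])

```text
time: 3.62
position: [546.1, -17.2, 32.7]
eef_rot: [-180.0, 0.1, 16.6]
force: [0.6, 0.2, 0.8]
width: 47.2
finger_force: 0.0
```

>>> servo_tool([
  {"x":0.025,"y":0.03,"z":-0.01,"ax":0,"ay":0,"az":0},
  {"x":0,"y":0,"z":0,"ax":0,"ay":0,"az":0},
])

```text
time: 3.78
position: [552.3, -11.6, 32.6]
eef_rot: [180.0, -0.2, 16.6]
force: [0.4, -0.7, -1.0]
width: 46.9
finger_force: 0.0
```

```bash
python3 - <<'E'
from h import *
s=observe();print(s["time"],s["position"],s["force"])
w=viewer.get_image("wrist");cal=viewer.get_calibration("wrist")
cv2.imwrite("pics/f.png",cv2.cvtColor(w,4))
print(proj("wrist",[550,-12,43]),proj("wrist",s["position"]))
E
```

```text
3.7833 [552.27828186 -11.58244493  32.56530388] [ 0.40166247 -0.72928696 -1.04205948]
[np.float64(285.4321937101794), np.float64(319.9787777786999)] [np.float64(269.01161176360245), np.float64(320.3291082676098)]
```

View pics/f.png

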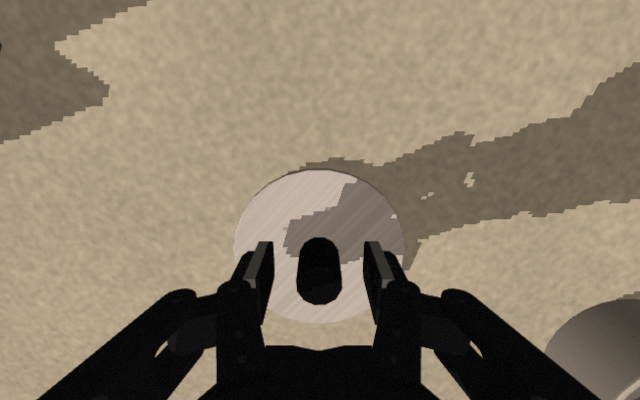

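The knob (about (270,320)) is centred between the fingers. I'm closing, then lifting about 60 mm.

>>> servo_tool([
  {"x":0,"y":0,"z":0,"ax":0,"ay":0,"az":0},
  {"x":0,"y":0,"z":0,"ax":0,"ay":0,"az":0},
  {"x":0,"y":0,"z":0,"ax":0,"ay":0,"az":0},
  {"x":0,"y":0,"z":0,"ax":0,"ay":0,"az":0},
  {"x":0,"y":0,"z":0,"ax":0,"ay":0,"az":0},
], gripper=-1)

```text
time: 4.25
position: [551.0, -11.7, 31.7]
eef_rot: [180.0, -0.1, 16.7]
force: [-1.8, 0.6, 8.9]
width: 20.8
finger_force: 58.3
```

>>> servo_tool([
  {"x":0,"y":0,"z":0.2,"ax":0,"ay":0,"az":0},
  {"x":0,"y":-0.1,"z":0.25,"ax":0,"ay":0,"az":0},
  {"x":0,"y":-0.2,"z":0.1,"ax":0,"ay":0,"az":0},
  {"x":0,"y":-0.2,"z":0.05,"ax":0,"ay":0,"az":0},
  {"x":0,"y":0,"z":0,"ax":0,"ay":0,"az":0},
  {"x":0,"y":0,"z":0,"ax":0,"ay":0,"az":0},
  {"x":0,"y":0,"z":0,"ax":0,"ay":0,"az":0},
])

```text
time: 4.83
position: [550.4, -86.5, 120.6]
eef_rot: [-180.0, 0.0, 16.6]
force: [-0.1, 0.4, -0.4]
width: 20.3
finger_force: 58.9
```

```bash
python3 - <<'E'
from h import *
s=observe();print(s["time"],s["position"],s["eef_rot"],s["width"])
w=viewer.get_image("wrist");
for r in finder.outline_of("wrist","dish")[:2]: print(r["point"],r["confidence"]);mw=r["pixels"]
t=viewer.get_image("top")
ims=[]
for n,im in(("wrist",w),("top",t)):
    p=proj(n,[526,-222,45]);print(n,p)
    r0,c0=int(p[0]),int(p[1]);h=90 if n=="wrist" else 32
    r1=max(0,min(400-2*h,r0-h));c1=max(0,min(640-2*h,c0-h));print("crop",r1,c1,h)
    ims.append(cv2.resize(im[r1:r1+2*h,c1:c1+2*h],(400,400),interpolation=2))
cv2.imwrite("pics/g.png",cv2.cvtColor(np.hstack(ims),4)); np.save("w.npy",w);np.save("t.npy",t)
print(observe()["position"])
E
```

```text
4.8333 [550.3512186  -86.54691946 120.5972349 ] [-1.79976068e+02  1.64822872e-02  1.66369986e+01] 20.33486855758884
[264.7, 475.1] 0.67
wrist [np.float64(287.4969224148908), np.float64(474.11357861280374)]
crop 197 384 90
top [np.float64(211.29164422596102), np.float64(400.21501388664115)]
crop 179 368 32
[550.29713595 -85.87485346 120.31564924]
```

View pics/g.png

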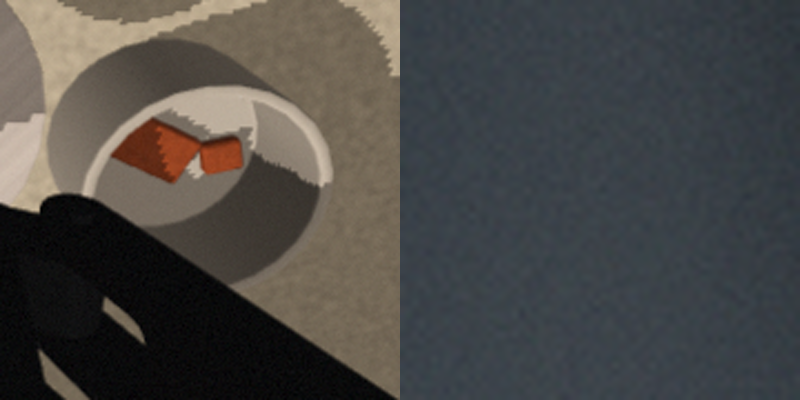

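The wrist crop shows the dish rim, partly hidden by the finger, spanning crop columns 83–333 and rows 85–288. I'm fitting its outer-rim points with the 45 mm radius; the top view is blocked by the arm.

```bash
python3 - <<'E'
from h import *
from scipy.optimize import least_squares
c=np.array([[83,193],[100,155],[130,119],[180,92],[225,85],[275,102],[312,135],[332,175],[322,215],[300,247],[265,275],[232,289]],float)
px=c[:,::-1]/(400/180)+[197,384]
P=np.array([ray("wrist",p,45)[:2] for p in px])
f=lambda v:np.hypot(*(P-v[:2]).T)-v[2]
r=least_squares(f,[526,-222,45]);print(r.x,np.round(r.fun,1))
g=least_squares(lambda v:f([*v,45]),[526,-222],loss="soft_l1");print(g.x)
# scene
s=viewer.get_image("scene")
for o in finder.outline_of("scene","dish")[:1]:
    m=o["pixels"].astype(np.uint8);ct=max(cv2.findContours(m,0,1)[0],key=len)[:,0]
    Q=np.array([ray("scene",[p[1],p[0]],45)[:2] for p in ct])
    # silhouette: sides+rim near robot
    print("scene",Q[:,1].min(),Q[:,1].max(),Q[:,0].min(),Q[:,0].max())
for o in finder.outline_of("scene","lid")[:3]: print(o["point"],o["confidence"],ray("scene",o["point"],100))
print(observe()["position"])
E
```

```text
[ 527.39530819 -222.77447854   43.63466638] [ 0.  -0.6  0.4  0.8  0.9 -1.4 -1.6  1.2  0.8  0.3 -0.1 -0.6]
[ 526.39953501 -222.37767692]
scene -266.7815205377068 -172.92300073265392 482.9931327666304 612.549825438277
[179.4, 246.9] 0.7 [ 469.67063279 -151.09076912  100.        ]
[201.6, 275.2] 0.66 [558.44816653 -84.72051488 100.        ]
[550.49084642 -86.11139276 120.54581583]
```

```bash
python3 - <<'E'
from h import *
from scipy.optimize import least_squares
viewer.get_image("wrist");s=observe();p0=s["position"];print(p0)
for o in finder.outline_of("wrist","lid")[:2]:
    m=o["pixels"].astype(np.uint8);ct=max(cv2.findContours(m,0,1)[0],key=len)[:,0]
    ct=ct[ct[:,1]<245]
    P=np.array([ray("wrist",[p[1],p[0]],p0[2]-31.7+11)[:2] for p in ct])
    f=lambda v:np.hypot(*(P-v[:2]).T)-48
    g=least_squares(f,p0[:2],loss="soft_l1");print(o["point"],len(ct),ct.min(0),ct.max(0),g.x-p0[:2],np.abs(f(g.x)).mean())
E
```

```text
[550.54614055 -86.21477619 120.6066111 ]
[228.7, 319.4] 281 [233 166] [404 244] [-1.11471098  0.32347804] 5.8325648231178375
```

>>> servo_tool([
  {"x":-0.038,"y":-0.227,"z":0,"ax":0,"ay":0,"az":0},
  {"x":-0.038,"y":-0.227,"z":0,"ax":0,"ay":0,"az":0},
  {"x":-0.038,"y":-0.227,"z":0,"ax":0,"ay":0,"az":0},
  {"x":-0.039,"y":-0.226,"z":-0.08,"ax":0,"ay":0,"az":0},
  {"x":0,"y":0,"z":-0.16,"ax":0,"ay":0,"az":0},
  {"x":0,"y":0,"z":0,"ax":0,"ay":0,"az":0},
  {"x":0,"y":0,"z":0,"ax":0,"ay":0,"az":0},
  {"x":0,"y":0,"z":0,"ax":0,"ay":0,"az":0},
  {"x":0,"y":0,"z":0,"ax":0,"ay":0,"az":0},
])

```text
time: 5.98
position: [528.5, -222.0, 86.1]
eef_rot: [180.0, -0.1, 16.7]
force: [0.1, 0.2, -0.1]
width: 20.1
finger_force: 59.1
```

```bash
python3 - <<'E'
from h import *
s=observe();print(s["time"],s["position"],s["force"])
c=[]
for n in("wrist","scene","top"):
    im=viewer.get_image(n);p=proj(n,[527,-222,45]);h=100 if n=="wrist" else 30
    r1=int(max(0,min(400-2*h,p[0]-h)));c1=int(max(0,min(640-2*h,p[1]-h)));print(n,p,r1,c1)
    c.append(cv2.resize(im[r1:r1+2*h,c1:c1+2*h],(260,260),interpolation=2) if n!="wrist" else cv2.resize(im[150:390,200:440],(260,260)))
cv2.imwrite("pics/i.png",cv2.cvtColor(np.hstack(c),4))
E
```

```text
5.9833 [ 528.49853674 -222.04473089   86.05995009] [ 0.10560926  0.16882734 -0.08530834]
wrist [np.float64(236.3912134603475), np.float64(318.75840410284195)] 136 218
scene [np.float64(213.84694509251761), np.float64(219.05083213653754)] 183 189
top [np.float64(210.87750250802452), np.float64(400.19645101675576)] 180 370
```

View pics/i.png

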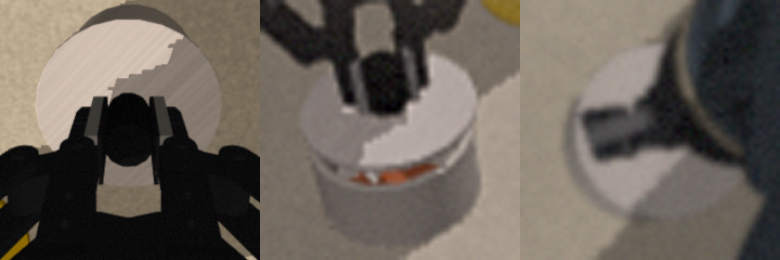

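```bash
python3 - <<'E'
from h import *
a=np.arange(0,6.3,.02)
for z,r,n in((62,48,"lid"),(42,45,"rim"),(20,45,"wall")):
    q=np.array([proj("scene",[527+r*np.cos(t),-222+r*np.sin(t),z]) for t in a]);print(n,((np.array([q[:,1].min(),q[:,1].max()])-189)*260/60+260).round(),((np.array([q[:,0].min(),q[:,0].max()])-183)*260/60).round())
E
```

```text
lid [296. 474.] [ 54. 172.]
rim [308. 473.] [ 84. 195.]
wall [315. 477.] [113. 223.]
```

The views show the lid over the dish. Its scene outline is at 300–478 and the dish's at 313–480, a relative offset matching the prediction for concentric placement. I'm lowering it.

>>> servo_tool([
  {"x":0,"y":0,"z":-0.03,"ax":0,"ay":0,"az":0},
  {"x":0,"y":0,"z":-0.03,"ax":0,"ay":0,"az":0},
  {"x":0,"y":0,"z":-0.02,"ax":0,"ay":0,"az":0},
  {"x":0,"y":0,"z":-0.015,"ax":0,"ay":0,"az":0},
  {"x":0,"y":0,"z":0,"ax":0,"ay":0,"az":0},
  {"x":0,"y":0,"z":0,"ax":0,"ay":0,"az":0},
])

```text
time: 6.63
position: [527.4, -222.6, 70.7]
eef_rot: [-180.0, 0.0, 16.7]
force: [-4.3, 2.9, 8.1]
width: 20.3
finger_force: 59.9
```

>>> servo_tool([
  {"x":0,"y":0,"z":0,"ax":0,"ay":0,"az":0},
  {"x":0,"y":0,"z":0,"ax":0,"ay":0,"az":0},
  {"x":0,"y":0,"z":0,"ax":0,"ay":0,"az":0},
  {"x":0,"y":0,"z":0,"ax":0,"ay":0,"az":0},
], gripper=0.2)

```text
time: 6.97
position: [527.6, -222.8, 70.4]
eef_rot: [-180.0, 0.0, 16.7]
force: [0.6, 0.3, -0.2]
width: 51.4
finger_force: 0.0
```

>>> servo_tool([
  {"x":0,"y":0,"z":0.1,"ax":0,"ay":0,"az":0},
  {"x":0,"y":0,"z":0.2,"ax":0,"ay":0,"az":0},
  {"x":0,"y":0,"z":0.27,"ax":0,"ay":0,"az":0},
  {"x":0,"y":0.15,"z":0.22,"ax":0,"ay":0,"az":-1},
  {"x":0,"y":0.25,"z":0.1,"ax":0,"ay":0,"az":-1},
  {"x":0,"y":0.27,"z":0,"ax":0,"ay":0,"az":-1},
  {"x":0,"y":0.27,"z":0,"ax":0,"ay":0,"az":-1},
  {"x":0,"y":0.27,"z":0,"ax":0,"ay":0,"az":-1},
  {"x":0,"y":0.27,"z":0,"ax":0,"ay":0,"az":-1},
  {"x":0,"y":0.27,"z":0,"ax":0,"ay":0,"az":-1},
  {"x":0,"y":0.27,"z":0,"ax":0,"ay":0,"az":-1},
  {"x":0,"y":0.27,"z":0,"ax":0,"ay":0,"az":-1},
  {"x":0,"y":0,"z":0,"ax":0,"ay":0,"az":0},
  {"x":0,"y":0,"z":0,"ax":0,"ay":0,"az":0},
  {"x":0,"y":0,"z":0,"ax":0,"ay":0,"az":0},
], gripper=0.2)

```text
time: 8.22
position: [512.6, -26.8, 204.1]
eef_rot: [-173.0, 0.2, -7.0]
force: [-0.0, 0.0, -0.3]
width: 51.5
finger_force: 0.0
```

```bash
python3 - <<'E'
from h import *
s=observe();print(s["time"],s["position"],s["eef_rot"],s["force"],s["width"])
w=viewer.get_image("wrist");sc=viewer.get_image("scene");t=viewer.get_image("top")
for q in("bolt_head","foot"):
  for n in("wrist","top","scene"):
    for o in finder.boxes_of(n,q)[:2]: print(q,n,np.round(o["point"]),o["confidence"],ray(n,o["point"],70 if q=="bolt_head" else 50))
W=cv2.resize(w,(640,400))
S=cv2.resize(sc[185:250,185:255],(280,260),interpolation=2)[:200];T=cv2.resize(t[180:240,365:430],(260,240),interpolation=2)[:200]
low=np.zeros((200,640,3),np.uint8);low[:,:280]=S;low[:,300:560]=T
cv2.imwrite("pics/j.png",cv2.cvtColor(np.vstack([W,low]),4))
E
```

```text
8.2167 [512.6424732  -26.81942201 204.10674728] [-1.73033922e+02  1.68972908e-01 -7.02495549e+00] [-0.03478938  0.0334088  -0.34343303] 51.486246335100056
bolt_head wrist [171.  57.] 0.71 [558.46922197 254.42087493  70.        ]
bolt_head wrist [ 19. 188.] 0.71 [669.20165008  80.3949288   70.        ]
bolt_head top [208. 195.] 0.73 [533.91339652 261.29929085  70.        ]
bolt_head scene [209. 415.] 0.38 [582.79765526 238.85235737  70.        ]
foot wrist [179.  89.] 0.89 [544.13800215 242.54005719  50.        ]
foot wrist [170.  55.] 0.37 [557.64989535 280.00661538  50.        ]
foot top [215. 202.] 0.9 [519.48928863 250.21119028  50.        ]
foot scene [208. 418.] 0.64 [556.51171546 256.54355181  50.        ]
foot scene [212. 217.] 0.23 [ 525.83259347 -226.20521245   50.        ]
```

View pics/j.png

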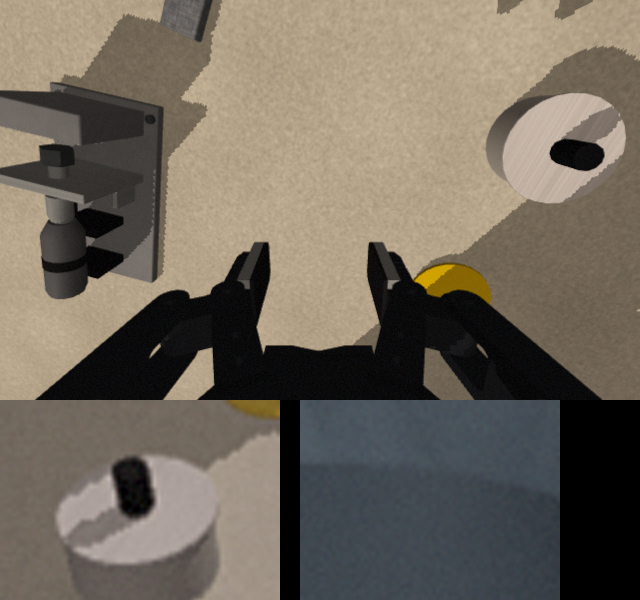

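The lid sits flat on the dish (scene crop: level flange; wrist: (148,562)). The tool was tilted because joint 6 hit its limit, so I'll use the flipped grasp (yaw about 160). The foot appears at the left: base-plate corners near (107,163) and (282,155), bolt head near (157,57).

```bash
python3 - <<'E'
from h import *
s=observe();print(s["position"],s["q"])
def rep(n,A,B,a,b,z):
    A=ray(n,A,z)[:2];B=ray(n,B,z)[:2];a=np.array(a);b=np.array(b);d=B-A;e=b-a
    yaw=np.arctan2(d[1],d[0])-np.arctan2(e[1],e[0]);R=np.array([[np.cos(yaw),-np.sin(yaw)],[np.sin(yaw),np.cos(yaw)]])
    print(n,np.linalg.norm(d),np.linalg.norm(e),np.degrees(yaw)%360,((A-R@a)+(B-R@b))/2)
rep("wrist",[282,155],[107,163],[-175,-65],[60,-65],12)
rep("top",[193.3,175.3],[206.7,216.3],[-27,50],[-27,-50],95)
rep("top",[150+51.5/3,150+110/3],[150+97.5/3,150+236/3],[38,50],[38,-50],95)
print("head",ray("wrist",[157,57],75))
E
```

```text
[512.43334497 -26.56916378 204.04871901] [ -7.0870276   14.42677342  -5.42283225  70.344009     7.01922054
 179.9432618 ]
wrist 232.35773181793306 235.0 340.4617039297632 [574.80258436 240.96131556]
top 98.50632350004098 100.0 341.6477204069637 [573.11295795 243.28273481]
top 103.47458928880455 100.0 339.5365543840378 [569.9554875  240.79029852]
head [572.36550668 242.84357847  75.        ]
```

>>> servo_tool([
  {"x":0,"y":0.1,"z":0,"ax":0,"ay":0,"az":1},
  {"x":0,"y":0.2,"z":0,"ax":0,"ay":0,"az":1},
  {"x":0,"y":0.2,"z":0,"ax":-0.87,"ay":0.1,"az":1},
  {"x":0,"y":0.2,"z":0,"ax":-0.87,"ay":0.1,"az":1},
  {"x":0,"y":0.2,"z":0,"ax":0,"ay":0,"az":1},
  {"x":0,"y":0.1,"z":0,"ax":0,"ay":0,"az":1},
  {"x":0,"y":0,"z":0,"ax":0,"ay":0,"az":1},
  {"x":0,"y":0,"z":0,"ax":0,"ay":0,"az":1},
  {"x":0,"y":0,"z":0,"ax":0,"ay":0,"az":1},
  {"x":0,"y":0,"z":0,"ax":0,"ay":0,"az":1},
  {"x":0,"y":0,"z":0,"ax":0,"ay":0,"az":1},
  {"x":0,"y":0,"z":0,"ax":0,"ay":0,"az":1},
  {"x":0,"y":0,"z":0,"ax":0,"ay":0,"az":1},
  {"x":0,"y":0,"z":0,"ax":0,"ay":0,"az":1},
  {"x":0,"y":0,"z":0,"ax":0,"ay":0,"az":1},
  {"x":0,"y":0,"z":0,"ax":0,"ay":0,"az":1},
  {"x":0,"y":0,"z":0,"ax":0,"ay":0,"az":1},
  {"x":0,"y":0,"z":0,"ax":0,"ay":0,"az":1},
  {"x":0,"y":0,"z":0,"ax":0,"ay":0,"az":1},
  {"x":0,"y":0,"z":0,"ax":0,"ay":0,"az":1},
])

```text
time: 10.33
position: [512.4, 123.4, 204.1]
eef_rot: [-179.8, 1.6, 73.1]
force: [0.2, 0.9, -0.1]
width: 51.1
finger_force: 0.0
```

>>> servo_tool([
  {"x":0.02,"y":0.04,"z":0,"ax":0,"ay":0,"az":1},
  {"x":0.02,"y":0.04,"z":0,"ax":0,"ay":0,"az":1},
  {"x":0.02,"y":0.04,"z":0,"ax":0,"ay":0,"az":1},
  {"x":0.02,"y":0.04,"z":0,"ax":0,"ay":0,"az":1},
  {"x":0.02,"y":0.04,"z":0,"ax":0,"ay":0,"az":1},
  {"x":0.02,"y":0.04,"z":0,"ax":0,"ay":0,"az":1},
  {"x":0.02,"y":0.04,"z":0,"ax":0,"ay":0,"az":1},
  {"x":0.02,"y":0.04,"z":0,"ax":0,"ay":0,"az":1},
  {"x":0.02,"y":0.04,"z":0,"ax":0,"ay":0,"az":1},
  {"x":0.02,"y":0.04,"z":0,"ax":0,"ay":0,"az":1},
  {"x":0.02,"y":0.04,"z":0,"ax":0,"ay":0,"az":1},
  {"x":0.02,"y":0.04,"z":0,"ax":0,"ay":0,"az":1},
  {"x":0.02,"y":0.04,"z":0,"ax":0,"ay":0,"az":1},
  {"x":0.02,"y":0.04,"z":0,"ax":0,"ay":0,"az":1},
  {"x":0.02,"y":0.04,"z":0,"ax":0,"ay":0,"az":1},
  {"x":0.02,"y":0.04,"z":0,"ax":0,"ay":0,"az":1},
  {"x":0.02,"y":0.04,"z":0,"ax":0,"ay":0,"az":1},
  {"x":0.02,"y":0.04,"z":0,"ax":0,"ay":0,"az":1},
  {"x":0.02,"y":0.04,"z":0,"ax":0,"ay":0,"az":1},
  {"x":0.02,"y":0.03,"z":0,"ax":0,"ay":0,"az":1},
])

```text
time: 12.0
position: [572.5, 242.3, 204.0]
eef_rot: [-179.8, 1.6, 153.1]
force: [0.1, -0.2, 0.5]
width: 51.3
finger_force: 0.0
```

>>> servo_tool([
  {"x":0,"y":0,"z":0,"ax":0,"ay":0,"az":1},
  {"x":0,"y":0,"z":0,"ax":0,"ay":0,"az":0.7},
  {"x":0,"y":0,"z":0,"ax":0,"ay":0,"az":0},
  {"x":0,"y":0,"z":0,"ax":0,"ay":0,"az":0},
  {"x":0,"y":0,"z":0,"ax":0,"ay":0,"az":0},
])

```text
time: 12.42
position: [572.4, 241.8, 204.1]
eef_rot: [-179.8, 1.6, 159.6]
force: [-0.3, 0.8, -0.2]
width: 51.3
finger_force: 0.0
```

```bash
python3 - <<'E'
from h import *
from scipy.spatial.transform import Rotation as Ro
w=viewer.get_image("wrist");cv2.imwrite("pics/k.png",cv2.cvtColor(w,4))
s=observe();print(s["time"],s["position"],s["eef_rot"],s["width"])
print((Ro.from_euler("xyz",[180,0,160.5],degrees=True)*Ro.from_euler("xyz",s["eef_rot"],degrees=True).inv()).as_rotvec(degrees=True)/4)
for o in finder.boxes_of("wrist","bolt_head")[:2]: print(o["point"],o["confidence"],ray("wrist",o["point"],80))
y=np.radians(-19.5)
for X in[(0,0,82),(-22,50,95),(-22,-50,95),(24,50,95),(24,-50,95)]:
    print(X,np.round(proj("wrist",[573+X[0]*np.cos(y)-X[1]*np.sin(y),242+X[0]*np.sin(y)+X[1]*np.cos(y),X[2]])))
E
```

```text
12.4667 [572.40641227 241.81908215 204.10165189] [-179.83618963    1.57481508  159.57315983] 50.89083749835001
[0.17290956 0.35606891 0.2322581 ]
[138.5, 320.1] 0.9 [531.62750267 259.70364096  80.        ]
(0, 0, 82) [190. 318.]
(-22, 50, 95) [169. 379.]
(-22, -50, 95) [171. 256.]
(24, 50, 95) [221. 376.]
(24, -50, 95) [222. 260.]
```

View pics/k.png

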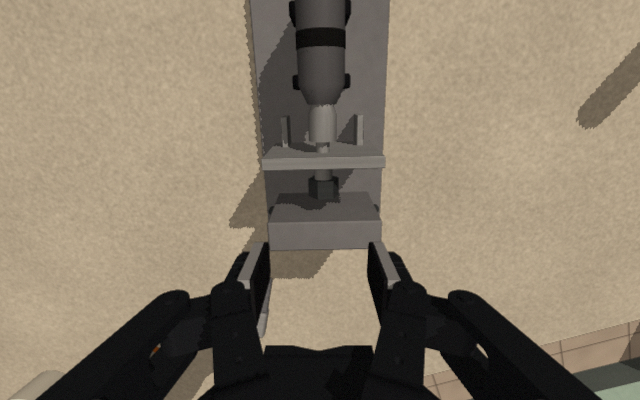

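The wrist view down shows the bracket's gap edge at row 168 (columns 264–384) and the block's gap edge at row 221 (columns 269–381). The bolt head is at about (187,323), between the finger line (column about 319.5) and slightly to +y. I'm correcting by about 3.5 mm, levelling and descending to just above the gap.

>>> servo_tool([
  {"x":0.008,"y":0.022,"z":-0.1,"ax":0.17,"ay":0.36,"az":0.23},
  {"x":0,"y":0,"z":-0.2,"ax":0,"ay":0,"az":0},
  {"x":0,"y":0,"z":-0.19,"ax":0,"ay":0,"az":0},
  {"x":0,"y":0,"z":0,"ax":0,"ay":0,"az":0},
  {"x":0,"y":0,"z":0,"ax":0,"ay":0,"az":0},
  {"x":0,"y":0,"z":0,"ax":0,"ay":0,"az":0},
])

```text
time: 13.02
position: [574.2, 245.4, 132.3]
eef_rot: [180.0, 0.1, 160.6]
force: [-0.4, 0.7, 0.4]
width: 51.2
finger_force: 0.0
```

```bash
python3 - <<'E'
from h import *
w=viewer.get_image("wrist")
s=observe();print(s["time"],s["position"],s["eef_rot"],s["width"])
for q in("bolt_head","foot"):
  for o in finder.outline_of("wrist",q)[:2]:
    k=np.argwhere(o["pixels"]);print(q,o["point"],round(o["confidence"],2),k.min(0),k.max(0))
g=cv2.cvtColor(w,7)
for r in range(150,300,10): print(r,g[r,200:440:6])
print(proj("wrist",[573.6,245.1,82]),proj("wrist",s["position"]))
E
```

```text
13.0667 [574.52012095 245.54819958 132.73310632] [1.79911638e+02 1.02019537e-01 1.60566997e+02] 51.33435477094899
bolt_head [157.5, 315.7] 0.69 [110 299] [237 338]
foot [133.2, 315.2] 0.91 [  0 229] [304 406]
150 [171 173 177 173 166 159 101 103  73  73  70  87  78  51  72  71  95  80
 111 131 132 130 111 111  70  70  68  57 137 110 113 115 114 172 174 165
 171 179 169 171]
160 [170 167 172 173 174 168 104  88  69  71  57  88 114  54  58  57  73  89
 114 125 130 127 108 106  98  59  59  63 139 107 114 114 113 181 172 173
 167 165 173 177]
170 [169 167 171 178 172 172 147  97 101 103 105 107 103 107  98  57  58  60
  58 114 132 103 109 108 108 108 109 106 111 109 111 107 112 174 170 174
 171 164 167 166]
180 [171 171 179 171 175 167 136 105 104 106 105 106 105 104 107 103 108 106
 107 105 108 106 106 107 104 105 107 107 109 107 105 107 106 103 167 169
 166 170 168 169]
190 [176 168 178 169 174 174 130 133 134 131 131 132 132 131 131 131 131 130
 129 128 127 129 129 126 128 127 127 126 129 128 129 129 129 132 142 167
 178 170 180 173]
200 [176 179 177 175 174 177 101 100  79  77  79  7
[... 1056 characters left out ...]
92  90  91  93  92   5  11  77 117  21  21 176 171
 177 170 173 171]
270 [178 183 174 180 180  31  13 114 114  19  13  12 121 120 123 122 127 125
 126 125 123  64  63  67 128 128 127 127   6   9  12 114 113  21  17 177
 174 171 172 172]
280 [183 183 181 175  84  22  31 142 135  12  12  12 114 110 110 114 115 115
 115  91  71  74  73  73 118 117 118 116  25   7  12  23 138 125  18  22
 177 171 172 171]
290 [179 177  16  22  24  23  21  23  22  20   6  51 111 110 113 115 113 115
  69  69  71  70  70  71 114 115 116 115 116   5  13  19  17  18  17  26
  21  22 175 175]
[np.float64(224.6603083811858), np.float64(314.81453065041234)] [np.float64(266.7833329172665), np.float64(315.19650062832034)]
```

```bash
python3 - <<'E'
from h import *
p=observe()["position"];print(p)
y=np.radians(-19.5);u=np.array([np.cos(y),np.sin(y),0])
for r in(195,267):
    X=ray("wrist",[r,318],95)-p;print(r,X@u, X@[-u[1],u[0],0])
E
```

```text
[574.49554708 245.53624229 132.48021303]
195 -25.060206886825046 1.3514763407997574
267 22.83738591225555 1.3957060767625054
```

>>> servo_tool([
  {"x":-0.01,"y":0.003,"z":-0.1,"ax":0,"ay":0,"az":0},
  {"x":0,"y":0,"z":-0.12,"ax":0,"ay":0,"az":0},
  {"x":0,"y":0,"z":0,"ax":0,"ay":0,"az":0},
])

```text
time: 13.42
position: [571.2, 245.3, 95.9]
eef_rot: [-179.9, -0.1, 160.6]
force: [0.0, -0.5, -0.9]
width: 51.2
finger_force: 0.0
```

>>> servo_tool([
  {"x":0,"y":0,"z":-0.08,"ax":0,"ay":0,"az":0},
  {"x":0,"y":0,"z":-0.08,"ax":0,"ay":0,"az":0},
  {"x":0,"y":0,"z":-0.07,"ax":0,"ay":0,"az":0},
  {"x":0,"y":0,"z":0,"ax":0,"ay":0,"az":0},
  {"x":0,"y":0,"z":0,"ax":0,"ay":0,"az":0},
])

```text
time: 13.83
position: [572.1, 245.6, 63.6]
eef_rot: [-180.0, -0.0, 160.6]
force: [-0.3, -0.3, 0.2]
width: 51.4
finger_force: 0.0
```

>>> servo_tool([
  {"x":0,"y":0,"z":0.007,"ax":0,"ay":0,"az":0},
  {"x":0,"y":0,"z":0,"ax":0,"ay":0,"az":0},
  {"x":0,"y":0,"z":0,"ax":0,"ay":0,"az":0},
  {"x":0,"y":0,"z":0,"ax":0,"ay":0,"az":0},
  {"x":0,"y":0,"z":0,"ax":0,"ay":0,"az":0},
  {"x":0,"y":0,"z":0,"ax":0,"ay":0,"az":0},
], gripper=-1)

```text
time: 14.33
position: [572.7, 246.0, 65.6]
eef_rot: [179.9, 0.1, 160.6]
force: [-2.5, 0.2, 8.3]
width: 25.0
finger_force: 58.3
```

>>> servo_tool([
  {"x":0,"y":0,"z":0,"ax":0,"ay":0,"az":0},
  {"x":0,"y":0,"z":0,"ax":0,"ay":0,"az":0},
  {"x":0,"y":0,"z":0,"ax":0,"ay":0,"az":0},
  {"x":0,"y":0,"z":0,"ax":0,"ay":0,"az":0},
  {"x":0,"y":0,"z":0,"ax":0,"ay":0,"az":0},
  {"x":0,"y":0,"z":0,"ax":0,"ay":0,"az":0},
])

```text
time: 14.83
position: [572.8, 246.0, 65.6]
eef_rot: [179.9, 0.1, 160.6]
force: [-2.0, 0.3, 7.6]
width: 25.1
finger_force: 58.3
```

>>> servo_tool([
  {"x":0,"y":0,"z":0,"ax":0,"ay":0,"az":0},
  {"x":0,"y":0,"z":0,"ax":0,"ay":0,"az":0},
  {"x":0,"y":0,"z":0,"ax":0,"ay":0,"az":0},
  {"x":0,"y":0,"z":0,"ax":0,"ay":0,"az":0},
  {"x":0,"y":0,"z":0,"ax":0,"ay":0,"az":0},
  {"x":0,"y":0,"z":0,"ax":0,"ay":0,"az":0},
  {"x":0,"y":0,"z":0,"ax":0,"ay":0,"az":0},
  {"x":0,"y":0,"z":0,"ax":0,"ay":0,"az":0},
  {"x":0,"y":0,"z":0,"ax":0,"ay":0,"az":0},
  {"x":0,"y":0,"z":0,"ax":0,"ay":0,"az":0},
  {"x":0,"y":0,"z":0,"ax":0,"ay":0,"az":0},
  {"x":0,"y":0,"z":0,"ax":0,"ay":0,"az":0},
])

```text
time: 15.83
position: [572.8, 245.9, 65.6]
eef_rot: [179.9, 0.1, 160.6]
force: [-2.2, -0.5, 8.9]
width: 25.1
finger_force: 58.3
```

```bash
python3 - <<'E'
from h import *
a=viewer.get_image("scene")
for o in finder.outline_of("scene","lid")[:3]:
    ct=max(cv2.findContours(o["pixels"].astype(np.uint8),0,1)[0],key=len)[:,0]
    P=np.array([ray("scene",[p[1],p[0]],48)[:2] for p in ct],np.float32);print(o["point"],cv2.minEnclosingCircle(P))
b=viewer.get_image("wrist");import time
E
```

```text
[216.0, 220.3] ((524.9901733398438, -221.0120086669922), 50.43756103515625)
[177.7, 253.4] ((397.0143127441406, -136.0322265625), 49.30207443237305)
```

The grip is steady at 58 N, the finger width isn't changing, and the lid is on the dish. I'm handing in the job.

```bash
python3 -c "
from plant import finish_job
print(finish_job())"
```

```text
the job is handed in; nothing more can be done
None
```

The lid is seated on the dish and released, and the job was handed in at about 16 s with the gripper holding the bolt head at a steady 58 N, finger width unchanged over the last 1.5 s (I did not measure the bolt's angle directly).

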